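# Prove the stop of a bench pellet press

## Robot

A 6-joint arm with a two-finger parallel gripper is mounted at the origin on a cart in front of the work surface, level with it; the furniture and walls round the work are solid. World frame = base frame: x ahead of the robot, y to its left, z up, the work surface at z = 0. Lengths are in m, angles in rad, forces in N, time in s.
With the tool pointing down it reaches from about 0.35 to 0.775 m from the base axis. Payload 7.3 kg.
Tool frame: the origin (TCP) lies on the centre line of the jaws, within the pads' length; the fingertips stand 17 mm ahead of it and the grasp point (between the pads) lies 2 mm behind it (robot.tip_extent is the distance from the TCP to the fingertips, in m); z points along the fingers, y is the line along which they close (so a half turn about z gives the same grasp; the last joint's range is limited). The gripper opens to 92 mm and grips with 3 to 60 N. Pads are 19 mm wide; open, the fingers measure 130 mm over their backs; the gripper's body (75 mm by 190 mm) begins 47 mm behind the grasp point.
Start: joints at [-1.317, 0.342, 1.524, -0, 1.275, -0.146], TCP at [0.204, -0.484, 0.244] pointing down, gripper open.
Joint ranges: [-2.53, 2.53], [-0.77, 2.02], [0.04, 2.7], [-1, 4.14], [0.28, 2.66], [-3.11, 3.11]. Speed limits (rad/s): [2.57, 2.57, 3.14, 3.14, 3.14, 3.14].

## Interface

Orientations are given as [roll, pitch, yaw] about the fixed x, y, z axes, in that order (R = Rz(yaw) Ry(pitch) Rx(roll)).
In Python, from cell import robot gives the robot as it stands.
- The arm moves only by the tool step_arm, never from a script. Its argument "motion" is a list of rows, each a list of 2 entries, a list of its own where there are three numbers: the shift along the tool's x, y, z in units of 60 mm (1.0 is 60 mm), then the turn about the tool's z in rad. In form: [[[x, y, z], spin], ...]. A call has 1 to 10 rows; each row is the pose to reach, as a shift and turn from the pose commanded when the call began, along the tool's axes at that moment; what a row does not reach only later rows make up. A row lasts 1/8 s, in which the tool goes at most 62.5 mm and 10.7 degrees, less where a joint would pass 70% of its speed; a pose out of reach is approached as far as the arm can. A call with a gripper value outside its range is refused whole. "hand" is the closure in counts, from 0 (fully open) to 255 (shut), set as the call begins (left out, the last holds). The fingers move at their own pace and stop on an object; "squeeze" is the grip in N (left out, the last holds). Time passes only in rows, so rows that repeat a pose let the fingers close. It gives the time, the measured TCP pose, the force, the opening and the grip force at its end, in the units of the state.
- robot.observe(): the state, without advancing time (a new reading comes with each control period).
- robot.read_camera(name): name is "scene" or "side" or "wrist"; returns a dict with "pixels" (384x512x3 uint8, red, green, blue), "intrinsics" (3x3 intrinsics, pixels), "xyz" and "rotation" of the camera in the world; the wrist camera has in their place "T_tool_cam" (4x4, takes a point from camera to tool coordinates, whose origin is the TCP and whose axes are the flange's). Camera axes: x right, y up, looking along -z (the intrinsics and any distortion apply to the point x, -y, -z); pixel columns grow to the right and rows downward; lengths in m; the calibration is good to about 2 mm. A picture is of the moment at which its call begins: read the wrist's pose just before it. There is no depth.
- robot.hand_in(): hands the job in; it is judged then, once.
The state is a dict: "time": time; "qpos": joint angles; "qvel": joint speeds; "joint_efforts": joint torques, N m; "tool_pos": TCP position; "tool_rot": TCP orientation; "contact_force": force on the tool from outside, world axes, zero at the start; "torque": the same for the moment, N m; "opening": finger opening in m; "grip_force": force on a finger pad.
Only numpy, scipy, OpenCV 4.12 (cv2) and the standard library are available. Lean on these libraries where they do the work, as an engineer would, in place of code of your own. Each camera call takes 0.05 s, during which the arm holds its last target. There are 200 camera calls.

## Task

Prove the stop of the empty hand press: with a finger, push the stop with the red thumb post fully in between the lever and the fixed bar, then press the lever in with the backs of your fingers until it rests on the stop, short of the bar, and keep it there firmly but without forcing it for about two seconds. Ease the lever back out against your fingers so that it does not fly back, and finish clear, with the stop left in. Only push: grip nothing, keep off the bar and out from behind the lever, never press the lever while the stop is out, and leave the vials, dish and beaker as they stand.

Things in the scene. Friction and masses are not known exactly. Their poses are not given: they have to be found in the camera images.
- press: grey hand press, screwed down; foot 170 (its x) x 116 (its y) x 14 mm, head and frame below z 125. Origin: centre of the foot's underside, on the worktop. Its -x is its front (lever side, roughly towards the robot), +y its left, z up; 'press x, y, z' below are in this frame, in mm. Two handles stand up from its head: the lever in front, the fixed bar behind
- bar: fixed upright bar with black rubber sleeves, 24 mm thick, axis at press x 34, y 0, top at z 237; an aluminium collar 30 mm across at z 171 to 199 carries the stop's hinge pin. Origin: on the bar's axis, at worktop height; axes as the press
- lever (a joint): hand lever, rad: 0 = sprung out (leaning 0.576 to the front from upright), grows as its upper end is pressed in (press +x); about 0.46 on the stop, 0.69 at the bar (stop out). lever_inside is its steel rear face, stop_face the stop's block. Spring: 3 N at the end to start it, 6 N near the stop, whose face is soft rubber; 5 N more is firm. Let go, it flies out
- lever_pivot (a point): the lever's hinge: a level axis along press y, at press x 0, z 110. The lever, with a smooth blue plastic grip, is 28 mm wide (along y), 15 mm thick; its end is 135 mm from this axis. lever_left and lever_right are its side faces
- lever_end (a point): point on the lever's front face (the face to press), 7 mm short of its upper end, middle of its width. At rest about press x -77, y 0, z 213; on the stop about press x -21, z 237
- stop (a joint): swing stop, rad: 0 = fully in, its block between lever and bar, against the bar's collar; grows as it swings out, up to 1.7. It turns about the upright pin; seen from above it closes anticlockwise. Stays where it is left; about 1 N at the knob moves it. post_front and post_rear are the two halves of its thumb post
- stop_pin (a point): the stop's upright hinge pin, at press x 34, y 34, z 185
- stop_knob (a point): on the axis of the stop's red upright thumb post, 9 mm below its top; post oval, 18 mm along its swing x 12 mm, from z 188 to 235; push it from the side. 55 mm from the pin; its direction from the pin, anticlockwise from press +x, is 135 degrees minus the stop angle. Stop out: left of and behind the bar (press x 70, y 75); in: press x -5, y 73. Pull it to the front to swing the stop in
- vial_red: loose seed vial with red cap, 27 mm diameter, 56 mm high, standing right of the press; origin centre of underside
- vial_green: loose seed vial with green cap, 27 mm diameter, 56 mm high, standing right of the press; origin centre of underside
- dish: loose glass petri dish of seeds, 100 mm diameter, 14 mm high, right of the vials; origin centre of underside
- beaker: loose empty glass beaker, 54 mm diameter, 67 mm high, left of the press; origin centre of underside
Mind the look-alikes: they are no part of the job. Leave any orange or yellow look-alike of the vial_green alone.

How it is judged:
By the outcome, as a careful person would: the job done as asked, in the order asked, and still so for the second after the job is handed in, with the robot touching nothing.
It also fails if it takes over 59 s, if anything falls off the work surface, if the arm or the gripper's body presses on something with over 40 N, if the wrist force passes 120 N, or if a joint passes its speed limit or range.

## Working session

There is one attempt and no reset: what is moved stays moved. The work goes in short steps, Python scripts to look and compute and a tool call to move; the robot and the scene stay as the last step left them, time stands still between calls to the robot, and variables do not carry over. Pictures are saved under pics/ and viewed, at most 10 in all, crops included, and the job is handed in when it is done.

Besides the shell and the picture viewer there is one more tool, called after "Call:" as name(argument=value, ...), one argument or row to a line, values as JSON. step_arm: Moves the arm, as the interface text tells. Its arguments: {"type":"object","properties":{"motion":{"type":"array"},"hand":{"type":"number"},"squeeze":{"type":"number"}},"required":["motion"]}

```bash
mkdir -p pics; ls; python3 - <<'E'
from cell import robot
import cv2,numpy as np
s=robot.observe();print(s)
for n in("scene","side"):
    c=robot.read_camera(n);cv2.imwrite(f"pics/{n}0.png",c["pixels"][:,:,::-1]);print(n,c["intrinsics"],c["xyz"],c["rotation"],[k for k in c])
E
```

```text
pics
{'time': 0.0, 'qpos': array([-1.31698775e+00,  3.42714261e-01,  1.52500901e+00,  3.27060149e-05,
        1.27538342e+00, -1.46031782e-01]), 'qvel': array([ 0.00019185,  0.00103826,  0.00020016,  0.00231139, -0.00025351,
       -0.00105916]), 'joint_efforts': array([-1.67257822e-03, -4.31255865e+01, -2.44218671e+01,  7.18111242e-02,
        5.61797374e-02, -9.93968547e-05]), 'tool_pos': array([ 0.20428687, -0.48321962,  0.24305212]), 'tool_rot': array([-3.14009929e+00, -2.51253950e-04,  3.99830621e-01]), 'contact_force': array([ 0.56268437,  0.67931715, -0.25254231]), 'torque': array([-0.01072903,  0.01734271, -0.02986915]), 'grip_force': 0.0, 'opening': 0.09123116898377497}
scene [[354.13336854   0.         256.00519691]
 [  0.         354.13336854 196.89666344]
 [  0.           0.           1.        ]] [-0.04586708  0.497968    0.58593422] [ 1.04757744  0.01892143 -2.29420375] ['pixels', 'intrinsics', 'xyz', 'rotation']
side [[484.63681159   0.         250.30302117]
 [  0.         484.63681159 187.7543504 ]
 [  0.           0.           1.        ]] [0.17507298 1.12135976 0.90212392] [ 0.98571108  0.0151539  -2.86157855] ['pixels', 'intrinsics', 'xyz', 'rotation']
```

View pics/scene0.png

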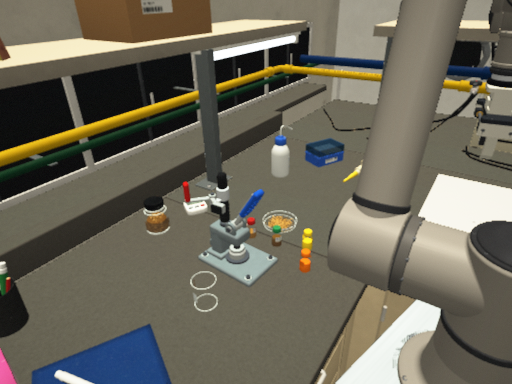

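View pics/side0.png

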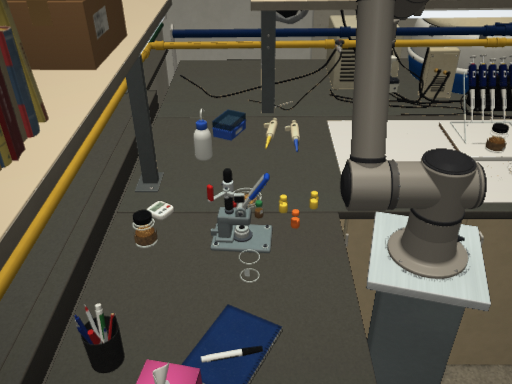

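The scene camera shows the press around (235,235), with its red post at (186,192), bar top (222,178) and blue lever tip (260,193). In the side camera the press is at (240,235), post (210,192). I'll enlarge both for pixel picks.

```bash
python3 - <<'E'
import cv2,numpy as np
a=cv2.imread("pics/scene0.png")[165:315,175:315];b=cv2.imread("pics/side0.png")[160:290,195:275]
A=cv2.resize(a,None,fx=4,fy=4,interpolation=cv2.INTER_CUBIC)[:600,:440]
A=cv2.resize(a[:, :110],None,fx=4,fy=4,interpolation=cv2.INTER_CUBIC)
B=cv2.resize(b,None,fx=4,fy=4,interpolation=cv2.INTER_CUBIC)
o=np.zeros((600,780,3),np.uint8);o[:600,:440]=A;o[:520,450:770]=B;cv2.imwrite("pics/z.png",o)
E
```

```text
(no output)
```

View pics/z.png

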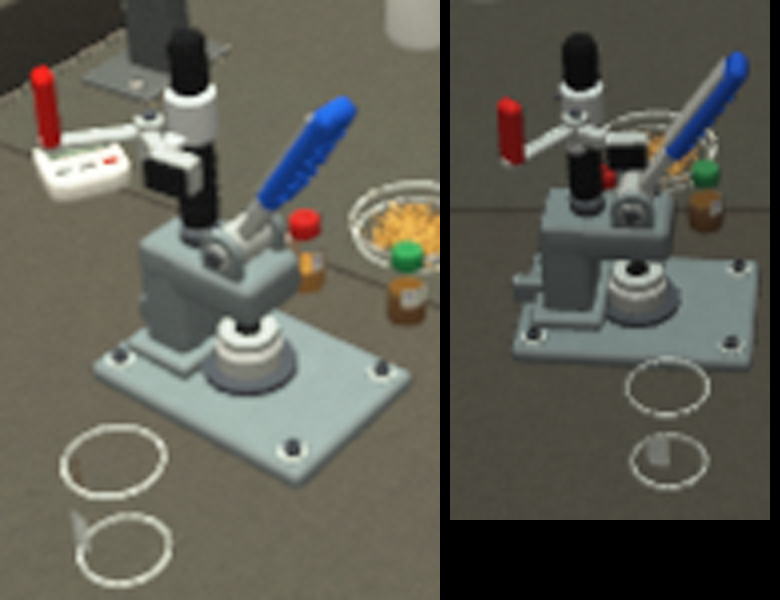

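The crop shows the foot's corners (scene (198,257), (249,284), (278,259); side (211,248), (270,250), (272,225)), bar top, lever tip and the red post, out. I'll fit the press pose and stop angle.

```bash
cat > h.py <<'E'
import numpy as np
from scipy.spatial.transform import Rotation as R
from scipy.optimize import least_squares
CAM={"scene":(354.133,256.005,196.897,[-0.04586708,0.497968,0.58593422],[1.04757744,0.01892143,-2.29420375]),
"side":(484.637,250.303,187.754,[0.17507298,1.12135976,0.90212392],[0.98571108,0.0151539,-2.86157855])}
def proj(n,P):
    f,cx,cy,t,r=CAM[n]; p=R.from_euler("xyz",r).inv().apply(np.asarray(P)-t)
    return np.stack([cx+f*p[...,0]/-p[...,2],cy+f*-p[...,1]/-p[...,2]],-1)
def press(v,P):
    P=np.asarray(P,float)/1000; return R.from_euler("z",v[2]).apply(P)+[v[0],v[1],0]
E
python3 - <<'E'
from h import *
def pts(th):
    a=np.radians(135)-th
    return [[85,58,14],[-85,58,14],[-85,-58,14],[34,0,235],[34+55*np.cos(a),34+55*np.sin(a),233],[-77,0,213],]
O={"scene":[[198.25,256.75],[249,284.5],[277.75,259],[221.75,173.5],[185.25,183],[260,192]],
"side":[[211.5,248.5],[270.5,250.5],[272,225.5],[227.5,170],[209.75,186],[379,175]]}
O["side"][5]=[(735-450)/4+195,160+62/4]; O["scene"][5]=[175+338/4,165+112/4]
def res(v):
    return np.concatenate([(proj(n,press(v,pts(v[3])))-O[n]).ravel() for n in O])
for y0 in(0,.5,-.5):
    s=least_squares(res,[.55,.1,y0,1.5],loss="soft_l1");print(s.x,s.cost)
print(s.fun.reshape(2,-1,2).round(1))
v=s.x
for k,P in dict(knob=pts(v[3])[4],knob_in=[-5,73,226],lever=[-77,0,213],leverstop=[-21,0,237],bar=[34,0,237],pivot=[0,0,110]).items():print(k,press(v,P).round(4))
E
```

```text
[0.51222514 0.08298105 0.19273424 1.48623056] 12.53515652747799
[0.51222514 0.08298105 0.19273432 1.4862305 ] 12.535156527465663
[0.51222514 0.08298105 0.19273433 1.48623082] 12.535156527439804
[[[-1.9 -0.8]
  [ 0.2  0. ]
  [ 0.4 -1.3]
  [-0.8  0.5]
  [-0.3  0.4]
  [ 1.1  3.9]]

 [[-1.6 -1.1]
  [-0.  -0.4]
  [ 0.5 -1. ]
  [-0.2 -0.1]
  [-0.2 -0.2]
  [ 3.   2.8]]]
knob [0.5658 0.1709 0.233 ]
knob_in [0.4933 0.1537 0.226 ]
lever [0.4367 0.0682 0.213 ]
leverstop [0.4916 0.079  0.237 ]
bar [0.5456 0.0895 0.237 ]
pivot [0.5122 0.083  0.11  ]
```

```bash
cat >> h.py <<'E'
V=np.array([0.5122,0.0830,0.1927])
def state():
    from cell import robot
    return robot.observe()
def info(s):
    p=s["tool_pos"]; q=R.from_euler("z",-V[2]).apply(p-[V[0],V[1],0])*1000
    f=R.from_euler("z",-V[2]).apply(s["contact_force"])
    a=np.degrees(s["tool_rot"][2]-np.pi/2-V[2])
    print("t %.2f press xyz"%s["time"],q.round(1),"tip z %.1f"%(q[2]-17),"toolY deg %.1f"%a,"F press",f.round(1),"open",round(s["opening"],4))
def rows(targets,s=None):
    "targets: (press x,y,tip z mm, toolY angle deg in press)"
    s=s or state(); Rt=R.from_euler("xyz",[np.pi,0,s["tool_rot"][2]])
    for x,y,z,a in targets:
        d=Rt.inv().apply(press(V,[x,y,z+17])-s["tool_pos"])/.06
        sp=-(np.radians(a)+np.pi/2+V[2]-s["tool_rot"][2]); print([d.round(2).tolist(),round((sp+np.pi)%(2*np.pi)-np.pi,2)])
def hand(phi,d):
    "hand centre for stop direction phi deg, tangential offset d"
    p=np.radians(phi); return (34+55*np.cos(p)+d*np.sin(p),34+55*np.sin(p)-d*np.cos(p))
E
python3 - <<'E'
from h import *
s=state();info(s)
rows([(*info_xy,z,a) for info_xy,z,a in [((-200,-300),270,-20),(hand(50,45),270,-40),(hand(50,45),204,-40)]])
# upright base on plane z=0
for n,u in(("scene",(210,186)),("side",(150,182))):
    f,cx,cy,t,r=CAM[n];d=R.from_euler("xyz",r).apply([(u[0]-cx)/f,-(u[1]-cy)/f,-1]);print(n,np.array(t)-d*t[2]/d[2])
E
```

```text
t 0.10 press xyz [-410.7 -496.8  243.1] tip z 226.1 toolY deg -78.1 F press [-0.8 -0.1  0.6] open 0.0917
[[4.11, -2.49, -0.73], np.float64(-1.01)]
[[10.26, -7.11, -0.73], np.float64(-0.67)]
[[10.26, -7.11, 0.37], np.float64(-0.67)]
scene [ 0.89155615 -0.09920441  0.        ]
side [ 0.90957563 -0.13021846  0.        ]
```

Call:
step_arm(
  motion=[
    [[0, 0, -0.75], -0.1],
    [[1, -0.7, -0.75], -0.25],
    [[2, -1.4, -0.75], -0.4],
    [[2.8, -1.95, -0.75], -0.5],
    [[3.6, -2.5, -0.75], -0.6],
    [[4.4, -3.05, -0.75], -0.67],
    [[5.2, -3.6, -0.75], -0.67],
    [[6, -4.15, -0.75], -0.67],
    [[6.8, -4.7, -0.75], -0.67],
    [[7.6, -5.25, -0.75], -0.67],
  ],
  hand=255,
  squeeze=15,
)

```text
time: 1.35
tool_pos: [0.5025, -0.014, 0.2885]
tool_rot: [-3.141, 0.0, 1.07]
contact_force: [0.0, -1.5, 0.4]
opening: 0.0013
grip_force: 0.0
```

```bash
python3 - <<'E'
from h import *
s=state();info(s)
rows([(*hand(50,45),270,-40),(*hand(50,45),204,-40)])
E
```

```text
t 1.35 press xyz [-28.1 -93.3 288.5] tip z 271.5 toolY deg -39.7 F press [-0.3 -1.5  0.4] open 0.0013
[[3.21, 0.19, 0.02], np.float64(0.0)]
[[3.21, 0.19, 1.12], np.float64(0.0)]
```

Call:
step_arm(
  motion=[
    [[0.8, 0.05, 0], 0],
    [[1.6, 0.1, 0], 0],
    [[2.4, 0.15, 0], 0],
    [[3.2, 0.19, 0], 0],
    [[3.2, 0.19, 0], 0],
    [[3.2, 0.19, 0], 0],
  ],
)

```text
time: 2.1
tool_pos: [0.6036, 0.1467, 0.288]
tool_rot: [-3.141, 0.001, 1.07]
contact_force: [0.2, -0.7, -0.4]
opening: 0.0006
grip_force: 0.0
```

```bash
python3 - <<'E'
from h import *
import cv2
from cell import robot
s=state();info(s)
rows([(*hand(50,45),270,-40),(*hand(50,45),204,-40)])
c=robot.read_camera("scene")["pixels"][:,:,::-1];d=robot.read_camera("side")["pixels"][:,:,::-1]
a=cv2.resize(c[130:280,150:290],None,fx=4,fy=4,interpolation=2)[:,:400];a=cv2.resize(c[130:280,150:250],None,fx=4,fy=4,interpolation=2);b=cv2.resize(d[100:250,170:270],None,fx=4,fy=4,interpolation=2)
cv2.imwrite("pics/a1.png",np.hstack([a,b]))
for n in("scene","side"):print(n,proj(n,press(V,[[*hand(50,0),233],[*hand(50,45),204]])).round(0).tolist())
E
```

```text
t 2.10 press xyz [101.9  45.  288. ] tip z 271.0 toolY deg -39.7 F press [ 0.  -0.7 -0.4] open 0.0006
[[0.05, 0.0, 0.02], np.float64(0.0)]
[[0.05, 0.0, 1.12], np.float64(0.0)]
scene [[185.0, 183.0], [186.0, 186.0]]
side [[210.0, 186.0], [199.0, 189.0]]
```

View pics/a1.png

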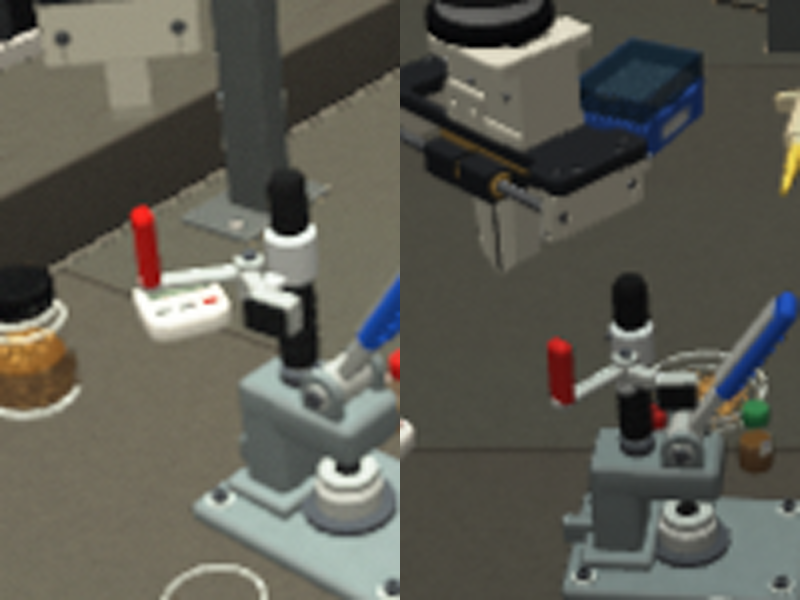

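The closed fingers (scene about (182,152), side about (195,164)) hang behind the red post, clear of it. The projections agree with the fit, so I descend.

Call:
step_arm(
  motion=[
    [[0.05, 0, 0.4], 0],
    [[0.05, 0, 0.8], 0],
    [[0.05, 0, 1.1], 0],
    [[0.05, 0, 1.1], 0],
    [[0.05, 0, 1.1], 0],
  ],
)

```text
time: 2.82
tool_pos: [0.6058, 0.149, 0.224]
tool_rot: [3.14, -0.001, 1.069]
contact_force: [-0.3, -0.3, 0.3]
opening: 0.0005
grip_force: 0.0
```

```bash
python3 - <<'E'
from h import *
s=state();info(s)
rows([(*hand(p,d),204,p-90) for p,d in [(50,36),(50,30),(55,28),(60,28),(65,28),(70,28),(75,28),(80,28),(85,28),(90,28)]])
E
```

```text
t 2.83 press xyz [104.5  46.9 224. ] tip z 207.0 toolY deg -39.8 F press [-0.3 -0.3  0.3] open 0.0005
[[-0.0, -0.16, 0.05], np.float64(0.0)]
[[-0.0, -0.26, 0.05], np.float64(0.0)]
[[0.04, -0.38, 0.05], np.float64(-0.08)]
[[0.07, -0.46, 0.05], np.float64(-0.17)]
[[0.09, -0.55, 0.05], np.float64(-0.26)]
[[0.1, -0.64, 0.05], np.float64(-0.35)]
[[0.11, -0.73, 0.05], np.float64(-0.43)]
[[0.11, -0.82, 0.05], np.float64(-0.52)]
[[0.1, -0.91, 0.05], np.float64(-0.61)]
[[0.09, -0.99, 0.05], np.float64(-0.69)]
```

Call:
step_arm(
  motion=[
    [[0, -0.16, 0], 0],
    [[0, -0.26, 0], 0],
    [[0.04, -0.38, 0], -0.08],
    [[0.07, -0.46, 0], -0.17],
    [[0.09, -0.55, 0], -0.26],
    [[0.1, -0.64, 0], -0.35],
    [[0.11, -0.73, 0], -0.43],
    [[0.11, -0.82, 0], -0.52],
    [[0.1, -0.91, 0], -0.61],
    [[0.09, -0.99, 0], -0.69],
  ],
)

```text
time: 4.08
tool_pos: [0.5557, 0.1831, 0.2232]
tool_rot: [3.14, 0.0, 1.763]
contact_force: [0.8, -0.2, -0.7]
opening: 0.0007
grip_force: 0.4
```

```bash
python3 - <<'E'
from h import *
import cv2
from cell import robot
s=state();info(s)
rows([(*hand(p,28),206,p-90) for p in range(90,136,5)])
c=robot.read_camera("scene")["pixels"][:,:,::-1];d=robot.read_camera("side")["pixels"][:,:,::-1]
a=cv2.resize(c[130:280,150:250],None,fx=4,fy=4,interpolation=2);b=cv2.resize(d[100:250,170:270],None,fx=4,fy=4,interpolation=2)
cv2.imwrite("pics/a2.png",np.hstack([a,b]))
E
```

```text
t 4.08 press xyz [ 61.9  89.9 223.2] tip z 206.2 toolY deg -0.0 F press [ 0.8 -0.3 -0.7] open 0.0007
[[-0.02, 0.0, 0.0], np.float64(-0.0)]
[[0.02, -0.08, 0.0], np.float64(-0.09)]
[[0.05, -0.16, 0.0], np.float64(-0.18)]
[[0.07, -0.25, 0.0], np.float64(-0.26)]
[[0.09, -0.34, 0.0], np.float64(-0.35)]
[[0.1, -0.43, 0.0], np.float64(-0.44)]
[[0.09, -0.52, 0.0], np.float64(-0.52)]
[[0.09, -0.61, 0.0], np.float64(-0.61)]
[[0.07, -0.7, 0.0], np.float64(-0.7)]
[[0.05, -0.78, 0.0], np.float64(-0.79)]
```

View pics/a2.png

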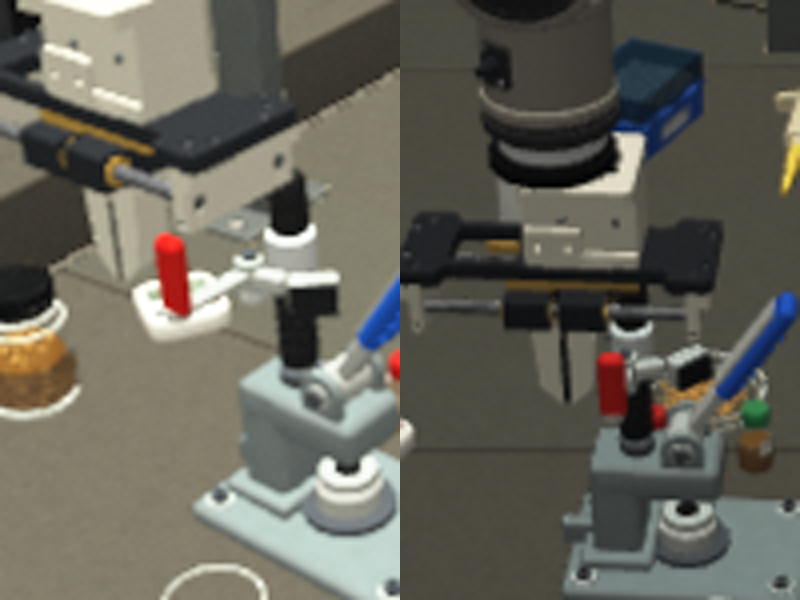

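The post has followed the finger to mid-swing (scene crop (170,270), side crop (610,380)), and the finger's back sits on its rear. I continue the arc.

Call:
step_arm(
  motion=[
    [[0.02, -0.08, 0], -0.09],
    [[0.05, -0.16, 0], -0.18],
    [[0.07, -0.25, 0], -0.26],
    [[0.09, -0.34, 0], -0.35],
    [[0.1, -0.43, 0], -0.44],
    [[0.09, -0.52, 0], -0.52],
    [[0.09, -0.61, 0], -0.61],
    [[0.07, -0.7, 0], -0.7],
  ],
)

```text
time: 5.18
tool_pos: [0.5139, 0.1794, 0.2231]
tool_rot: [3.141, 0.0, 2.461]
contact_force: [-0.3, 1.0, 0.1]
opening: 0.0007
grip_force: 0.5
```

```bash
python3 - <<'E'
from h import *
s=state();info(s)
rows([(*hand(p,d),206,p-90) for p,d in [(130,28),(135,28),(135,25),(135,22),(135,19)]])
E
```

```text
t 5.17 press xyz [ 20.1  94.3 223.1] tip z 206.1 toolY deg 40.0 F press [-0.1  1.1  0.1] open 0.0007
[[-0.0, -0.0, 0.0], np.float64(-0.0)]
[[0.03, -0.08, 0.0], np.float64(-0.09)]
[[0.03, -0.13, 0.0], np.float64(-0.09)]
[[0.03, -0.18, 0.0], np.float64(-0.09)]
[[0.02, -0.23, 0.0], np.float64(-0.09)]
```

Call:
step_arm(
  motion=[
    [[0.03, -0.08, 0], -0.09],
    [[0.03, -0.11, 0], -0.09],
    [[0.03, -0.11, 0], -0.09],
  ],
)

```text
time: 5.55
tool_pos: [0.5084, 0.1752, 0.2229]
tool_rot: [3.141, 0.0, 2.547]
contact_force: [0.5, 0.8, 0.1]
opening: 0.0004
grip_force: 0.2
```

Call:
step_arm(
  motion=[
    [[0, -0.04, 0], 0],
    [[0, -0.04, 0], 0],
  ],
)

```text
time: 5.8
tool_pos: [0.5079, 0.1743, 0.223]
tool_rot: [3.138, 0.001, 2.549]
contact_force: [2.6, 5.5, -0.9]
opening: 0.0005
grip_force: 3.3
```

Call:
step_arm(
  motion=[
    [[0, -0.04, 0], 0],
    [[0, -0.04, 0], 0],
  ],
)

```text
time: 6.05
tool_pos: [0.5076, 0.1738, 0.2232]
tool_rot: [3.134, 0.001, 2.549]
contact_force: [5.9, 12.9, -2.7]
opening: 0.0007
grip_force: 7.1
```

The force rose to 14 N with no further motion, so the stop is home. Backing off, then up.

Call:
step_arm(
  motion=[
    [[0, 0.3, 0], 0],
    [[0, 0.6, 0], 0],
    [[0, 0.6, -0.5], 0],
    [[0, 0.6, -1.2], 0],
    [[0, 0.6, -1.2], 0],
  ],
)

```text
time: 6.68
tool_pos: [0.5272, 0.2012, 0.298]
tool_rot: [3.137, 0.005, 2.549]
contact_force: [0.2, -0.5, -0.2]
opening: 0.0007
grip_force: 0.0
```

```bash
python3 - <<'E'
from h import *
import cv2
from cell import robot
s=state();info(s)
rows([(20,130,270,20),(-60,80,270,0),(-125,0,270,0),(-125,0,205,0)])
c=robot.read_camera("scene")["pixels"][:,:,::-1];d=robot.read_camera("side")["pixels"][:,:,::-1]
a=cv2.resize(c[155:255,170:270],None,fx=4,fy=4,interpolation=2);b=cv2.resize(d[150:250,180:280],None,fx=4,fy=4,interpolation=2)
cv2.imwrite("pics/a3.png",np.hstack([a,b]))
for n,o in(("scene",(170,155)),("side",(180,150))):print(n,((proj(n,press(V,[[*hand(135,0),233],[-77,0,213]]))-o)*4).round(0).tolist())
E
```

```text
t 6.67 press xyz [ 37.3 113.1 298. ] tip z 281.0 toolY deg 45.0 F press [ 0.1 -0.5 -0.2] open 0.0007
[[0.4, -0.0, 0.18], np.float64(0.44)]
[[0.76, -1.54, 0.18], np.float64(0.79)]
[[0.58, -3.25, 0.18], np.float64(0.79)]
[[0.58, -3.25, 1.27], np.float64(0.79)]
scene [[164.0, 151.0], [363.0, 168.0]]
side [[236.0, 145.0], [357.0, 113.0]]
```

View pics/a3.png

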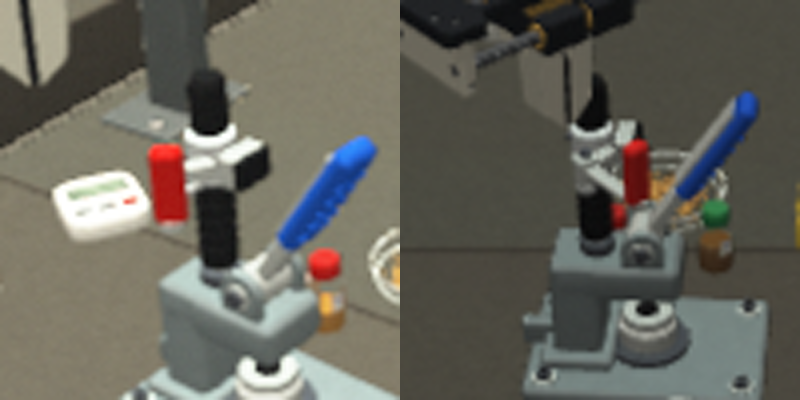

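The post top (scene crop (166,150), side crop (637,143)) matches the predicted "fully in" spot within 2 px/4; the lever is still out. Next I go to the front of the lever.

Call:
step_arm(
  motion=[
    [[0.7, -0.6, 0], 0.18],
    [[0.75, -1.2, 0.1], 0.36],
    [[0.75, -1.8, 0.15], 0.54],
    [[0.7, -2.4, 0.15], 0.7],
    [[0.62, -2.9, 0.15], 0.79],
    [[0.58, -3.25, 0.15], 0.79],
    [[0.58, -3.25, 0.6], 0.79],
    [[0.58, -3.25, 1.25], 0.79],
    [[0.58, -3.25, 1.25], 0.79],
    [[0.58, -3.25, 1.25], 0.79],
  ],
)

```text
time: 8.02
tool_pos: [0.3884, 0.0585, 0.2203]
tool_rot: [3.142, 0.0, 1.76]
contact_force: [0.5, 0.6, 0.6]
opening: 0.0005
grip_force: 0.0
```

```bash
python3 - <<'E'
from h import *
s=state();info(s);print(s["qpos"].round(2))
rows([(x,0,205,0) for x in(-108,-100,-95,-60,-45)])
E
```

```text
t 8.03 press xyz [-126.2   -0.3  220.3] tip z 203.3 toolY deg -0.2 F press [0.6 0.5 0.6] open 0.0005
[-0.05  0.12  1.89 -0.    1.13 -0.23]
[[0.01, 0.3, -0.03], np.float64(-0.0)]
[[0.01, 0.44, -0.03], np.float64(-0.0)]
[[0.01, 0.52, -0.03], np.float64(-0.0)]
[[0.01, 1.1, -0.03], np.float64(-0.0)]
[[0.01, 1.35, -0.03], np.float64(-0.0)]
```

Call:
step_arm(
  motion=[
    [[0, 0.25, 0], 0],
    [[0, 0.4, 0], 0],
    [[0, 0.46, 0], 0],
    [[0, 0.52, 0], 0],
    [[0, 0.58, 0], 0],
    [[0, 0.64, 0], 0],
    [[0, 0.7, 0], 0],
  ],
)

```text
time: 8.9
tool_pos: [0.4277, 0.0663, 0.2195]
tool_rot: [-3.138, -0.0, 1.76]
contact_force: [-6.1, -1.3, 3.9]
opening: 0.0005
grip_force: 3.6
```

Call:
step_arm(
  motion=[
    [[0, 0.06, 0], 0],
    [[0, 0.12, 0], 0],
    [[0, 0.18, 0], 0],
    [[0, 0.24, 0], 0],
    [[0, 0.3, 0], 0],
    [[0, 0.36, 0], 0],
    [[0, 0.42, 0], 0],
    [[0, 0.47, 0], 0],
    [[0, 0.52, 0], 0],
    [[0, 0.55, 0], 0],
  ],
)

```text
time: 10.15
tool_pos: [0.4604, 0.0726, 0.2196]
tool_rot: [-3.138, -0.0, 1.76]
contact_force: [-5.8, -1.2, 4.2]
opening: 0.0001
grip_force: 3.4
```

```bash
python3 - <<'E'
from h import *
s=state();info(s)
E
```

```text
t 10.15 press xyz [-52.9  -0.3 219.6] tip z 202.6 toolY deg -0.2 F press [-6.  -0.1  4.2] open 0.0001
```

Call:
step_arm(
  motion=[
    [[0, 0.04, 0], 0],
    [[0, 0.08, 0], 0],
    [[0, 0.11, 0], 0],
    [[0, 0.11, 0], 0],
  ],
)

```text
time: 10.65
tool_pos: [0.4669, 0.0738, 0.2196]
tool_rot: [-3.138, -0.0, 1.76]
contact_force: [-5.9, -0.6, 3.9]
opening: 0.0007
grip_force: 3.1
```

Call:
step_arm(
  motion=[
    [[0, 0.03, 0], 0],
    [[0, 0.05, 0], 0],
    [[0, 0.05, 0], 0],
  ],
)

```text
time: 11.02
tool_pos: [0.4698, 0.0744, 0.2196]
tool_rot: [-3.138, -0.0, 1.76]
contact_force: [-6.2, -1.5, 4.6]
opening: 0.0008
grip_force: 3.2
```

Call:
step_arm(
  motion=[
    [[0, 0.03, 0], 0],
    [[0, 0.04, 0], 0],
  ],
)

```text
time: 11.28
tool_pos: [0.4721, 0.0748, 0.2196]
tool_rot: [-3.138, -0.0, 1.76]
contact_force: [-6.0, -0.9, 3.7]
opening: 0.0003
grip_force: 3.4
```

Call:
step_arm(
  motion=[
    [[0, 0.03, 0], 0],
    [[0, 0.04, 0], 0],
  ],
)

```text
time: 11.52
tool_pos: [0.473, 0.075, 0.2196]
tool_rot: [-3.135, -0.0, 1.76]
contact_force: [-14.1, -4.1, 9.2]
opening: 0.0006
grip_force: 7.3
```

On the stop: the force jumped by about 8 N. Hold it here for a bit over two seconds.

Call:
step_arm(
  motion=[
    [[0, 0, 0], 0],
    [[0, 0, 0], 0],
  ],
)

```text
time: 11.78
tool_pos: [0.473, 0.075, 0.2196]
tool_rot: [-3.135, -0.0, 1.76]
contact_force: [-12.9, -2.9, 7.9]
opening: 0.0003
grip_force: 6.7
```

```bash
python3 - <<'E'
from h import *
import cv2
from cell import robot
s=state();info(s)
c=robot.read_camera("scene")["pixels"][:,:,::-1];d=robot.read_camera("side")["pixels"][:,:,::-1]
a=cv2.resize(c[155:255,170:270],None,fx=4,fy=4,interpolation=2);b=cv2.resize(d[150:250,180:280],None,fx=4,fy=4,interpolation=2)
cv2.imwrite("pics/a4.png",np.hstack([a,b]))
E
```

```text
t 11.78 press xyz [-40.   -0.4 219.6] tip z 202.6 toolY deg -0.2 F press [-13.3  -0.3   7.9] open 0.0003
```

View pics/a4.png

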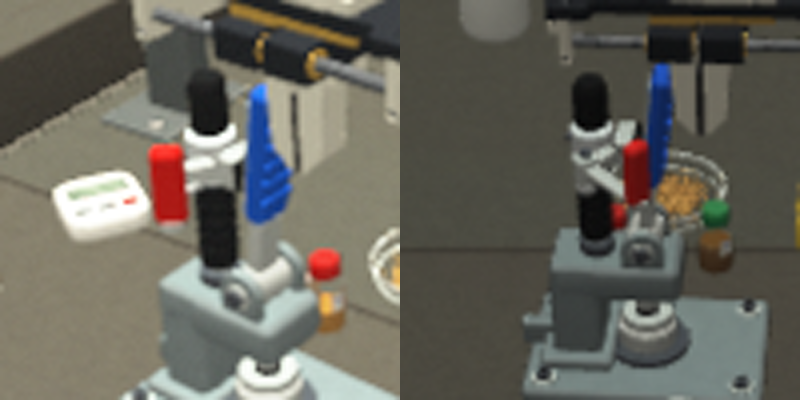

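The lever (scene crop (260,150), side crop (658,125)) stands nearly upright on the stop's block, short of the bar, with the finger's back on its front face. I keep holding.

Call:
step_arm(
  motion=[
    [[0, 0, 0], 0],
    [[0, 0, 0], 0],
    [[0, 0, 0], 0],
    [[0, 0, 0], 0],
    [[0, 0, 0], 0],
    [[0, 0, 0], 0],
    [[0, 0, 0], 0],
    [[0, 0, 0], 0],
  ],
)

```text
time: 12.88
tool_pos: [0.473, 0.075, 0.2196]
tool_rot: [-3.135, -0.0, 1.76]
contact_force: [-12.1, -2.6, 7.5]
opening: 0.0004
grip_force: 6.7
```

Call:
step_arm(
  motion=[
    [[0, 0, 0], 0],
    [[0, 0, 0], 0],
    [[0, 0, 0], 0],
    [[0, 0, 0], 0],
    [[0, 0, 0], 0],
    [[0, 0, 0], 0],
    [[0, 0, 0], 0],
  ],
)

```text
time: 13.75
tool_pos: [0.473, 0.075, 0.2196]
tool_rot: [-3.135, -0.0, 1.76]
contact_force: [-12.3, -2.9, 8.0]
opening: 0.0004
grip_force: 6.7
```

Held 2.2 s. Easing out slowly.

Call:
step_arm(
  motion=[
    [[0, -0.03, 0], 0],
    [[0, -0.07, 0], 0],
    [[0, -0.12, 0], 0],
    [[0, -0.17, 0], 0],
    [[0, -0.22, 0], 0],
    [[0, -0.27, 0], 0],
    [[0, -0.32, 0], 0],
    [[0, -0.37, 0], 0],
    [[0, -0.42, 0], 0],
    [[0, -0.47, 0], 0],
  ],
)

```text
time: 15.0
tool_pos: [0.4481, 0.07, 0.2198]
tool_rot: [3.141, 0.0, 1.76]
contact_force: [-4.1, -1.1, -0.5]
opening: 0.0006
grip_force: 1.9
```

Call:
step_arm(
  motion=[
    [[0, -0.05, 0], 0],
    [[0, -0.1, 0], 0],
    [[0, -0.15, 0], 0],
    [[0, -0.2, 0], 0],
    [[0, -0.25, 0], 0],
    [[0, -0.3, 0], 0],
    [[0, -0.35, 0], 0],
    [[0, -0.4, 0], 0],
    [[0, -0.44, 0], 0],
    [[0, -0.48, 0], 0],
  ],
)

```text
time: 16.25
tool_pos: [0.42, 0.0646, 0.2198]
tool_rot: [3.141, 0.0, 1.76]
contact_force: [-0.1, 0.7, 0.1]
opening: 0.0005
grip_force: 0.0
```

Call:
step_arm(
  motion=[
    [[0, -0.04, 0], 0],
    [[0, -0.08, 0], 0],
    [[0, -0.12, 0], 0],
    [[0, -0.17, 0], 0],
    [[0, -0.25, 0], 0],
    [[0, -0.4, 0], 0],
    [[0, -0.6, 0], 0],
    [[0, -0.6, 0], 0],
  ],
)

```text
time: 17.25
tool_pos: [0.3836, 0.0578, 0.2198]
tool_rot: [-3.141, 0.0, 1.76]
contact_force: [0.1, 0.4, -0.1]
opening: 0.0009
grip_force: 0.0
```

```bash
python3 - <<'E'
from h import *
import cv2
from cell import robot
s=state();info(s)
c=robot.read_camera("scene")["pixels"][:,:,::-1];d=robot.read_camera("side")["pixels"][:,:,::-1]
a=cv2.resize(c[155:305,170:300],None,fx=3,fy=3,interpolation=2);b=cv2.resize(d[150:300,180:310],None,fx=3,fy=3,interpolation=2)
cv2.imwrite("pics/a5.png",np.hstack([a,b]))
E
```

```text
t 17.25 press xyz [-1.311e+02 -1.000e-01  2.198e+02] tip z 202.8 toolY deg -0.2 F press [ 0.2  0.4 -0.1] open 0.0009
```

View pics/a5.png

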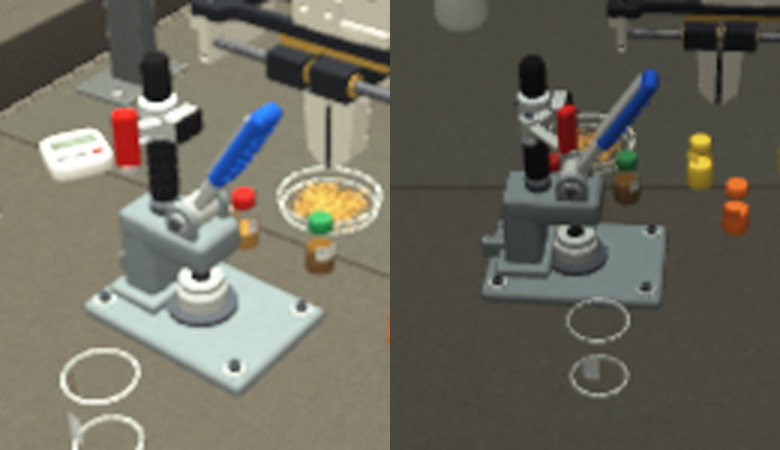

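The lever is back at rest (scene crop (265,115), side crop (645,80)). The stop is still in, the finger stands clear, and the vials, dish and beaker haven't moved.

```bash
python3 -c "
from cell import robot
print(robot.hand_in())"
```

```text
the job is handed in; nothing more can be done
None
```

I pushed the stop fully in, held the lever on it for about 2.2 s at roughly 13 N, and eased it back out. The stop is still in, the hand is clear, and the job was handed in at about 17 s; no verdict came back.

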